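Probe the bore of an injector sleeve

TASK

Stand the copper injector sleeve upright in the hole of the low inspection stand, spigot down and fully home on its collar, and let go of it. Then take the bore probe out of its rack by its square grip and lower it, upright, down through the sleeve's bore without touching the sleeve or the stand, until the tip has come clear out of the sleeve's lower end but stays off the shelf. Finish still holding the probe there, still and centred in the bore, and leave the other spares where they are.

Things in the scene. Friction and masses are not known exactly. Their poses are not given: they have to be found in the camera images.
- sleeve: copper injector sleeve, loose, standing upright on the shelf: open tube 60 mm tall, 36 mm outside, 26 mm bore right through, with a 46 mm collar from 14 to 19 mm above its lower end (below it the spigot; above it 41 mm of plain tube to grip). Origin at the centre of its lower end, z up along the bore. About 0.26 kg
- sleeve_mouth (a point): centre of the sleeve's upper opening, 60 mm above its origin
- stand: low fixed inspection stand: grey plate 110 (x) by 100 mm (y), 12 mm thick, top 55 mm above the shelf, on legs at its x ends, open beneath, with a 40 mm through hole (2 mm chamfer) in its middle. Origin on the shelf under the hole, z up. Home, the sleeve's collar rests on the plate: lower end 41 mm, mouth 101 mm above the shelf, only the shelf below
- stand_hole (a point): centre of the stand's hole at the plate's upper face, 55 mm above the shelf
- probe: bore probe, loose: steel rod 12 mm in diameter, 105 mm long, below a black grip 28 x 28 x 50 mm (105 to 155 mm above the tip) with a 16 mm stub 6 mm high on top. Origin at the rod's tip, z up the rod, x and y square to the grip's flats. Starts hanging upright in the rack, grip resting on its plate, tip 15 mm above the shelf. About 0.16 kg
- probe_neck (a point): the point on the rod's axis where it enters the grip, 105 mm above the tip
- rack: tall probe rack, fixed: a dark plate 74 mm (its x) by 70 mm (its y), 10 mm thick, top 120 mm above the shelf, on two legs along its x ends, with a 16 mm through hole in its middle in which the probe hangs. Origin on the shelf under the hole's centre, z up
- canister: bystander: closed tinplate canister, 80 mm diameter, 102 mm tall, with a knurled screw lid; origin at the centre of its underside
- plug: bystander: stubby spark plug, 58 mm long, 20 mm across the flats of its hexagon, lying on the shelf; origin below its middle, x along it
- hub: bystander: yellow nylon coupling hub, 64 mm across a chipped flange, 34 mm tall; origin at the centre of its underside
- bushing0: bystander: blue phenolic pump bushing, a plain ring 38 mm outside, 24 mm bore, 30 mm tall; origin at the centre of its underside
- bushing1: bystander: blue phenolic pump bushing, a plain ring 38 mm outside, 24 mm bore, 30 mm tall; origin at the centre of its underside
- bushing2: bystander: blue phenolic pump bushing, a plain ring 38 mm outside, 24 mm bore, 30 mm tall; origin at the centre of its underside
Things that resemble listed ones, but are neither listed nor needed, are in the scene too. Of the things like the sleeve, leave any that is black or purple; of the rest the larger one is meant.

How it is judged:
By the outcome, as a careful person would: the job done as asked, in the order asked, and still so for the second after the job is handed in, while the arm keeps its last pose, push and grip.
It also fails if it takes over 64 s, if anything falls off the work surface, if the arm or the gripper's body presses on something with over 40 N, if the wrist force passes 120 N, or if a joint passes its speed limit or range.

ROBOT

A 6-joint arm with a two-finger parallel gripper is mounted at the origin on the work surface. World frame = base frame: x ahead of the robot, y to its left, z up, the work surface at z = 0. Lengths are in mm, angles in degrees, forces in N, time in s.
With the tool pointing down it reaches from about 375 to 900 mm from the base axis. Payload 3.1 kg.
Tool frame: the origin (TCP) lies midway between the tips of the shut fingers; the grasp point (between the pads) lies 19 mm behind it; z points along the fingers, y is the line along which they close (so a half turn about z gives the same grasp; the last joint's range is limited). The gripper opens to 87 mm and grips with 3 to 60 N. Pads are 19 mm wide; open, the fingers measure 117 mm over their backs; the gripper's body (75 mm by 190 mm) begins 51 mm behind the grasp point.
Start: joints at [63.627, 30.224, 82.088, -0, 67.689, -10.227], TCP at [173.762, 600.336, 222.548] pointing down, gripper open.
Joint ranges: [-176.69, 176.69], [-43.24, 126.21], [12.49, 139.97], [-82, 262], [0, 151.66], [-163.58, 163.58]. Speed limits (degrees/s): [159.86, 159.86, 180, 180, 180, 180].

INTERFACE

Orientations are given as a 3x3 rotation matrix whose columns are the frame's x, y, z axes.
In Python, from rig import arm, capture, ticket, spotter gives the robot as it stands. The module is installed in compiled form; this text tells all that it offers.
- The arm moves only by the tool move_arm, never from a script. Its argument "rows" is text: rows parted by semicolons, each of 4 numbers parted by spaces: the shift along the tool's x, y, z in a scale on which 1.0 is 500 mm, then the turn about the tool's z in normalised numbers (1 is 90 degrees). A call has 1 to 12 rows; each row is the pose to reach, as a shift and turn from the pose commanded when the call began, along the tool's axes at that moment; what a row does not reach only later rows make up. A row lasts 1/12 s, in which the tool goes at most 41.7 mm and 7.16 degrees, less where a joint would pass 70% of its speed; a pose out of reach is approached as far as the arm can. No shift or turn number may pass 1 either way. A call with a gripper value outside its range is refused whole. "grip" is the finger opening in mm, from 0 to 87, set as the call begins (left out, the last holds). The fingers move at their own pace and stop on an object; the grip force is fixed at half the most. Time passes only in rows, so rows that repeat a pose let the fingers close. It gives the time, the measured TCP pose, the force, the opening and the grip force at its end, in the units of the state.
- arm.get_obs(): the state, without advancing time (a new reading comes with each control period).
- capture(name): name is "scene" or "side" or "wrist"; returns a dict with "color" (400x640x3 uint8, blue, green, red), "depth" (400x640 float32, mm along the optical axis (not along the pixel's ray), 0 where there is no reading), "fov_y" (degrees; the focal length in pixels is half the picture's height over the tangent of half this angle, whatever the lens; pixels are square), "cx", "cy" (the principal point, pixels), "eye" and "attitude" of the camera in the world. Camera axes: x right, y down, z forward; pixel columns grow to the right and rows downward; lengths in mm; the calibration is good to about 2 mm. The wrist camera is an equidistant fisheye: a pixel r from the principal point sees the ray r / f radians off the axis. A picture is of the moment at which its call begins.
- ticket.sign_off(): hands the job in; it is judged then, once.
Trained networks look in the newest picture that a camera, given by its name, has taken for a name from the list of things; names that differ only in an ending like _2 or _b are one class to them, and where a whole thing is asked for, a point or a joint stands for the part that bears it (a point fixed in the world has none). Each returns a list of dicts, best first, with "score" (0 to 1); they miss things now and then, are a little off and sometimes report something else, mostly with a low value. They report only what shows in the picture. A call takes as long as a camera call. They do not tell look-alikes from the thing itself.
- spotter.outline_of(camera, label): "mask" (400x640 bool, what is visible of it) and "rect" ([left, top, width, height] in pixels, round what is visible of it).
The state is a dict: "clock": time; "qpos": joint angles; "qd": joint speeds; "tau": joint torques, N m; "tool_pos": TCP position; "orientation": TCP orientation; "wrist_force": force on the tool from outside, world axes, zero at the start; "wrist_torque": the same for the moment, N m; "gripper_width": finger opening in mm; "grip_force": force on a finger pad.
Only numpy, scipy, OpenCV 4.12 (cv2) and the standard library are available. Lean on these libraries where they do the work, as an engineer would, in place of code of your own. Each camera call takes 0.05 s, during which the arm holds its last target. There are 200 camera calls.

## Working session

There is one attempt and no reset: what is moved stays moved. The work goes in short steps, Python scripts to look and compute and a tool call to move; the robot and the scene stay as the last step left them, time stands still between calls to the robot, and variables do not carry over. Pictures are saved under pics/ and viewed, at most 10 in all, crops included, and the job is handed in when it is done.

Besides the shell and the picture viewer there is one more tool, called after "Call:" in YAML: its name, and indented under it one key for each argument. move_arm: Moves the arm, as the interface text tells. Its arguments: {"type":"object","properties":{"rows":{"type":"string"},"grip":{"type":"number"}},"required":["rows"]}

```bash
mkdir -p pics; cat > h.py <<'E'
import numpy as np, cv2
from rig import arm, capture, ticket, spotter
def cloud(c):
    h,w=c["depth"].shape; f=h/2/np.tan(np.radians(c["fov_y"]/2))
    v,u=np.mgrid[:h,:w]; d=c["depth"]
    P=np.stack([(u-c["cx"])/f*d,(v-c["cy"])/f*d,d],-1)
    W=P@np.array(c["attitude"]).T+np.array(c["eye"]); W[d==0]=np.nan
    return W
E
python3 - <<'E'
from h import *
for n in("scene","side"):
    c=capture(n); cv2.imwrite(f"pics/{n}0.png",c["color"]); W=cloud(c); np.savez(f"{n}0.npz",W=W,col=c["color"])
    print(n,c["fov_y"],c["eye"])
    for l in("sleeve","stand","probe","rack","canister","hub"):
        for o in spotter.outline_of(n,l)[:4]:
            p=W[o["mask"]];p=p[~np.isnan(p[:,0])]
            print(l,round(o["score"],2),o["rect"],np.round(np.median(p,0)) if len(p) else 0,np.round(np.percentile(p,[2,98],axis=0)).tolist() if len(p) else 0)
s=arm.get_obs();print(s["orientation"],s["clock"])
E
```

```text
scene 49.88798853473137 [1282.16181544  -65.81423639  677.88099591]
sleeve 0.91 [349.2, 168.5, 15.6, 23.2] [472.  73.  42.] [[443.0, 56.0, 7.0], [480.0, 90.0, 62.0]]
sleeve 0.77 [344.2, 203.1, 10.7, 17.4] [559.  43.  27.] [[540.0, 32.0, 4.0], [565.0, 54.0, 42.0]]
sleeve 0.71 [286.4, 171.6, 15.8, 20.1] [449. -80.  26.] [[381.0, -95.0, 1.0], [455.0, -66.0, 46.0]]
sleeve 0.57 [311.8, 180.3, 16.6, 24.7] [504. -19.  41.] [[477.0, -37.0, 4.0], [512.0, -1.0, 62.0]]
probe 0.71 [232.9, 158.7, 21.2, 28.0] [ 568. -185.  157.] [[550.0, -202.0, 126.0], [575.0, -170.0, 178.0]]
probe 0.33 [420.2, 164.1, 12.1, 15.8] [395. 259.  16.] [[356.0, 243.0, 0.0], [415.0, 279.0, 23.0]]
rack 0.55 [226.0, 170.5, 43.8, 71.4] [ 592. -181.   74.] [[516.0, -225.0, 2.0], [606.0, -146.0, 123.0]]
rack 0.38 [388.3, 185.1, 50.1, 52.3] [595. 185.  55.] [[510.0, 130.0, 2.0], [626.0, 240.0, 58.0]]
canister 0.6 [317.0, 248.5, 46.6, 68.9] [800.   1. 100.] [[744.0, -34.0, 7.0], [817.0, 40.0, 105.0]]
hub 0.84 [213.2, 168.1, 18.8, 20.4] [ 419. -264.   20.] [[390.0, -285.0, 6.0], [437.0, -248.0, 37.0]]
hub 0.17 [226.7, 168.0, 44
[... 403 characters left out ...]
1.0, 4.0], [455.0, -65.0, 45.0]]
stand 0.96 [273.0, 236.3, 67.9, 61.6] [553. 204.  56.] [[504.0, 136.0, 6.0], [624.0, 248.0, 59.0]]
stand 0.44 [227.1, 174.1, 35.3, 49.0] [767.  30.  73.] [[739.0, -29.0, 6.0], [812.0, 43.0, 106.0]]
probe 0.86 [337.0, 132.6, 12.8, 53.7] [ 557. -179.  140.] [[541.0, -566.0, 25.0], [614.0, -169.0, 178.0]]
rack 0.51 [335.9, 132.6, 16.4, 54.8] [ 557. -179.  139.] [[542.0, -311.0, 4.0], [584.0, -169.0, 178.0]]
hub 0.82 [381.5, 172.0, 27.6, 17.8] [ 407. -244.   14.] [[377.0, -277.0, 4.0], [436.0, -227.0, 38.0]]
[[-9.60549598e-01  2.78108737e-01 -3.23202276e-05]
 [ 2.78108736e-01  9.60549598e-01  1.42915418e-05]
 [ 3.50197843e-05  4.73919704e-06 -9.99999999e-01]] 0.7
```

```bash
python3 - <<'E'
import cv2,numpy as np
a=cv2.imread("pics/scene0.png")[140:330,200:460]; b=cv2.imread("pics/side0.png")[120:310,220:480]
cv2.imwrite("pics/both0.png",np.vstack([cv2.resize(x,(780,570//2*2//2),interpolation=cv2.INTER_CUBIC) if 0 else cv2.resize(x,(410,300),interpolation=cv2.INTER_CUBIC) for x in(a,b)]))
cv2.imwrite("pics/sc.png",cv2.resize(a,(780,570),interpolation=cv2.INTER_CUBIC));cv2.imwrite("pics/sd.png",cv2.resize(b,(780,570),interpolation=cv2.INTER_CUBIC))
E
```

```text
(no output)
```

View pics/sc.png

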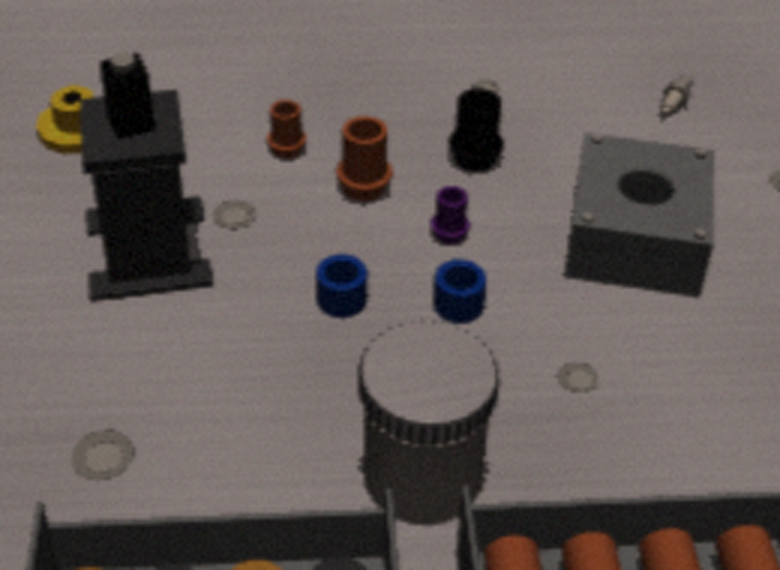

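View pics/sd.png

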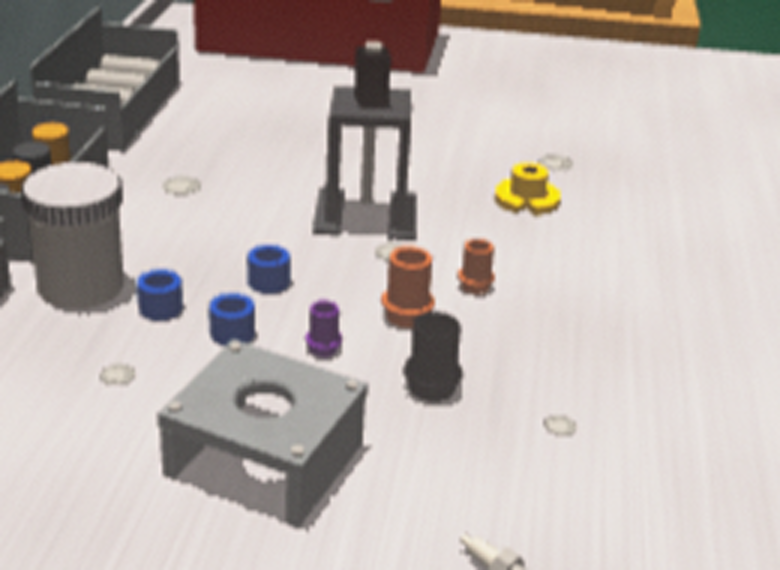

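```bash
python3 - <<'E'
from h import *
from scipy.optimize import least_squares
D={n:np.load(n+"0.npz") for n in("scene","side")}
c=capture("wrist");cv2.imwrite("pics/w0.png",c["color"]);print(c["eye"],np.round(c["attitude"],3),c["fov_y"],c["cx"],c["cy"])
def near(W,x,y,r,z0,z1):
    P=W.reshape(-1,3);P=P[~np.isnan(P[:,0])]
    return P[(np.hypot(P[:,0]-x,P[:,1]-y)<r)&(P[:,2]>z0)&(P[:,2]<z1)]
for n in D:
    W=D[n]["W"]
    p=near(W,492,-18,30,24,54)
    r=least_squares(lambda q:np.hypot(p[:,0]-q[0],p[:,1]-q[1])-18,[485,-18],loss="soft_l1");print(n,"sleeve",r.x,len(p),np.sqrt(np.mean(r.fun**2)))
    t=near(W,492,-18,26,57,66);print(" top",t[:,:2].min(0),t[:,:2].max(0),(t[:,:2].min(0)+t[:,:2].max(0))/2,np.median(t[:,2]))
    for nm,x,y,R,z0,z1 in(("stand",563,187,85,50,60),("rackplate",562,-185,60,114,126),("griptop",562,-185,40,165,175),("stub",562,-185,40,173,182)):
        t=near(W,x,y,R,z0,z1)
        if len(t)>3: print(" ",nm,len(t),cv2.minAreaRect(t[:,:2].astype(np.float32)),np.median(t,0).round(1))
E
```

```text
[102.2207443  620.81182917 384.20632583] [[ 0.279  0.925  0.257]
 [ 0.96  -0.269 -0.074]
 [ 0.001  0.268 -0.963]] 65.70646984690485 318.743121808358 199.51510699778729
scene sleeve [491.35728299 -18.30117783] 186 2.3943016058525726
 top [475.03012746 -34.85037444] [510.92230284  -1.65079397] [492.97621515 -18.2505842 ] 60.374940210740874
  stand 1391 ((562.70166015625, 187.61514282226562), (100.00653839111328, 115.11333465576172), 75.23004913330078) [571.7 187.2  56.1]
  rackplate 629 ((556.6197509765625, -186.49635314941406), (78.54246520996094, 69.89978790283203), 7.689023971557617) [ 572.6 -183.4  121.3]
  griptop 112 ((558.18017578125, -186.13385009765625), (28.466550827026367, 27.680959701538086), 19.8262939453125) [ 564.7 -184.7  171. ]
  stub 42 ((557.857177734375, -185.56610107421875), (15.132296562194824, 15.119473457336426), 12.961111068725586) [ 559.9 -186.   177.2]
side sleeve [493.06613585 -19.59195824] 165 1.9041566876652056
 top [476.06718261 -37.66111549] [509.43194978  -0.85283633] [492.74956619 -19.25697591] 60.91274609016608
  stand 1619 ((564.5960693359375, 187.55770874023438), (103.77152252197266, 111.84732055664062), 74.42855072021484) [562.6 195.5  56.9]
  rackplate 284 ((557.8260498046875, -185.43409729003906), (73.28620147705078, 75.78831481933594), 7.605780124664307) [ 554.2 -167.9  122.5]
  griptop 54 ((557.00146484375, -183.4756317138672), (26.85658073425293, 27.79222869873047), 13.45522403717041) [ 555.8 -177.8  171.9]
  stub 28 ((554.6381225585938, -185.3725128173828), (23.40961456298828, 25.257003784179688), 38.31084060668945) [ 556.4 -183.5  176.2]
```

Units first: shifts go in shares of 500 mm and turns go in shares of 90 degrees. So -271 mm / 500 = -0.542, -257 mm / 500 = -0.514.

Call:
move_arm:
  rows: "-0.01 -0.01 0 0;-0.036 -0.038 0 0;-0.072 -0.076 0 0;-0.116 -0.122 0 0;-0.164 -0.174 0 0;-0.214 -0.226 0 0;-0.264 -0.278 0 0;-0.314 -0.33 0 0;-0.364 -0.384 0 0;-0.414 -0.436 0 0;-0.464 -0.49 0 0;-0.514 -0.542 0 0"
  grip: 70

```text
clock: 1.75
tool_pos: [345.5, 266.5, 222.8]
orientation: [[-0.961, 0.278, 0.001], [0.278, 0.961, -0.0], [-0.001, 0.0, -1.0]]
wrist_force: [0.4, 0.6, 1.0]
gripper_width: 70.1
grip_force: 0.0
```

In the tool's units: -234.9 mm / 500 = -0.4698, -234 mm / 500 = -0.468, -16 degrees / 90 = -0.1778.

Call:
move_arm:
  rows: "-0.05 -0.052 0.01 -0.0111;-0.1 -0.106 0.02 -0.0333;-0.15 -0.158 0.032 -0.0556;-0.2 -0.212 0.044 -0.0778;-0.25 -0.264 0.056 -0.1;-0.3 -0.318 0.068 -0.1222;-0.35 -0.37 0.08 -0.1444;-0.39 -0.412 0.088 -0.1556;-0.416 -0.44 0.094 -0.1667;-0.432 -0.458 0.098 -0.1778;-0.442 -0.468 0.1 -0.1778;-0.4434 -0.4698 0.1 -0.1778"

```text
clock: 2.75
tool_pos: [493.4, -20.1, 172.5]
orientation: [[-1.0, 0.005, 0.0], [0.005, 1.0, -0.0], [-0.0, -0.0, -1.0]]
wrist_force: [0.2, 0.8, -0.3]
gripper_width: 69.8
grip_force: 0.0
```

```bash
cat >> h.py <<'E'
def project(c,P):
    "world points -> fisheye wrist pixels"
    q=(np.atleast_2d(P)-np.array(c["eye"]))@np.array(c["attitude"]); f=200/np.tan(np.radians(c["fov_y"]/2))
    rr=np.hypot(q[:,0],q[:,1]); th=np.arctan2(rr,q[:,2])
    return np.c_[c["cx"]+f*th*q[:,0]/rr,c["cy"]+f*th*q[:,1]/rr]
def fcloud(c):
    h,w=c["depth"].shape; f=h/2/np.tan(np.radians(c["fov_y"]/2)); v,u=np.mgrid[:h,:w]
    x,y=u-c["cx"],v-c["cy"]; r=np.hypot(x,y)+1e-9; th=r/f; d=c["depth"]
    P=np.stack([np.tan(th)*x/r*d,np.tan(th)*y/r*d,d],-1)
    W=P@np.array(c["attitude"]).T+np.array(c["eye"]); W[d==0]=np.nan
    return W
def ring(cx,cy,z,r):
    a=np.radians(np.arange(0,360,3)); return np.c_[cx+r*np.cos(a),cy+r*np.sin(a),np.full(len(a),z)]
def wshot(name,rings):
    c=capture("wrist"); im=c["color"].copy(); W=fcloud(c)
    cv2.imwrite(f"pics/{name}_raw.png",im)
    for R in rings: cv2.polylines(im,[np.round(project(c,ring(*R))*16).astype(np.int32)],True,(0,255,0),1,cv2.LINE_AA,4)
    cv2.imwrite(f"pics/{name}.png",im)
    return c,W
E
python3 - <<'E'
from h import *
s=arm.get_obs();print(s["clock"],s["tool_pos"],np.round(s["orientation"],4),s["gripper_width"])
c,W=wshot("w1",[(492.8,-18.8,60,18),(492.8,-18.8,60,13)])
P=W.reshape(-1,3);P=P[~np.isnan(P[:,0])]
t=P[(np.hypot(P[:,0]-493,P[:,1]+19)<27)&(P[:,2]>56)&(P[:,2]<66)]
print(len(t),np.median(t[:,2]),cv2.minEnclosingCircle(t[:,:2].astype(np.float32)),(np.percentile(t,1,axis=0)+np.percentile(t,99,axis=0))/2)
for o in spotter.outline_of("wrist","sleeve"):print(o["score"],o["rect"])
E
```

```text
2.75 [493.39250953 -20.0551788  172.48364148] [[-1.0e+00  4.7e-03  5.0e-04]
 [ 4.7e-03  1.0e+00 -3.0e-04]
 [-5.0e-04 -3.0e-04 -1.0e+00]] 69.81604665821182
555 59.087361869634435 ((490.66949462890625, -16.110797882080078), 18.20843505859375) [490.13986218 -15.89792732  58.4593546 ]
0.79 [302.1, 164.2, 42.7, 49.0]
0.77 [386.7, 132.6, 54.1, 47.5]
0.72 [360.9, 224.1, 31.2, 30.0]
0.59 [245.9, 119.5, 30.7, 30.3]
```

View pics/w1.png

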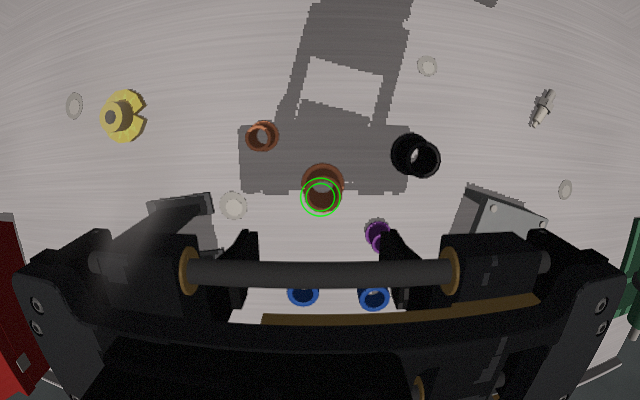

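```bash
cat >> h.py <<'E'
def topdown(c,x,y,z,half=40,s=5,fish=False):
    "rectified patch: columns = +x world, rows = -y world, s px per mm"
    n=int(2*half*s); j,i=np.meshgrid(np.arange(n),np.arange(n))
    P=np.stack([x-half+j/s,y+half-i/s,np.full(j.shape,z)],-1).reshape(-1,3)
    if fish: uv=project(c,P)
    else:
        q=(P-np.array(c["eye"]))@np.array(c["attitude"]); f=200/np.tan(np.radians(c["fov_y"]/2))
        uv=np.c_[c["cx"]+f*q[:,0]/q[:,2],c["cy"]+f*q[:,1]/q[:,2]]
    uv=uv.astype(np.float32).reshape(n,n,2)
    return cv2.remap(c["color"],uv[...,0],uv[...,1],cv2.INTER_CUBIC)
def tile(c,x,y,z,rs,half=40,s=5,fish=False,label=""):
    t=cv2.convertScaleAbs(topdown(c,x,y,z,half,s,fish),alpha=1.3,beta=25); m=(int(half*s*16),)*2
    for r in rs: cv2.circle(t,m,int(r*s*16),(0,255,0),1,cv2.LINE_AA,4)
    cv2.putText(t,label,(3,14),0,.45,(0,255,255),1); return t
E
python3 - <<'E'
from h import *
S=capture("scene");D=capture("side");w=capture("wrist")
print(arm.get_obs()["tool_pos"])
k=dict(half=25,s=5)
r1=[tile(c,492.8,-18.8,60,(18,13),label=l,fish=f,**k) for c,l,f in((S,"scene",0),(D,"side",0),(w,"wrist",1))]
r2=[tile(c,563.5,187.6,55,(22,20),label=l,**k) for c,l in((S,"scene"),(D,"side"))]+[tile(w,557.6,-185,176,(8,),label="probe wrist",fish=True,**k)]
r1=np.hstack(r1);r2=np.hstack(r2);cv2.imwrite("pics/t1.png",np.vstack([r1,r2]))
E
```

```text
[492.28667617 -17.78248333 172.74296392]
```

View pics/t1.png

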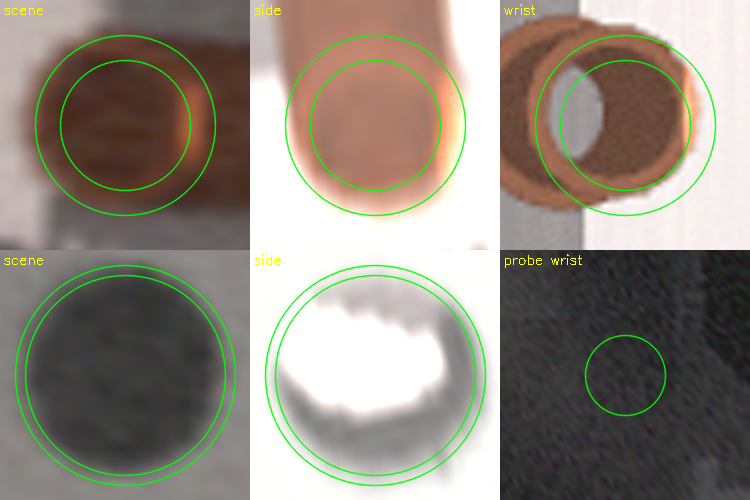

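In the tool's units: 146 mm / 500 = 0.292, 144 mm / 500 = 0.288.

Call:
move_arm:
  rows: "0.0016 0 0.016 0;0.0016 0 0.048 0;0.0016 0 0.088 0;0.0016 0 0.128 0;0.0016 0 0.168 0;0.0016 0 0.208 0;0.0016 0 0.24 0;0.0016 0 0.264 0;0.0016 0 0.28 0;0.0016 0 0.288 0;0.0016 0 0.292 0;0.0016 0 0.292 0"

```text
clock: 4.0
tool_pos: [492.1, -18.5, 26.5]
orientation: [[-1.0, 0.002, -0.0], [0.002, 1.0, -0.0], [0.0, -0.0, -1.0]]
wrist_force: [1.0, -0.0, 0.2]
gripper_width: 70.0
grip_force: 0.0
```

Call:
move_arm:
  rows: "0 0 0 0;0 0 0 0;0 0 0 0;0 0 0 0;0 0 0 0;0 0 0 0;0 0 0 0;0 0 0 0;0 0 0 0;0 0 0 0"
  grip: 20

```text
clock: 4.83
tool_pos: [491.8, -18.4, 26.7]
orientation: [[-1.0, 0.003, -0.0], [0.003, 1.0, 0.0], [0.001, 0.0, -1.0]]
wrist_force: [-1.1, 2.3, 4.7]
gripper_width: 34.8
grip_force: 30.0
```

In the tool's units: -80 mm / 500 = -0.16, -76 mm / 500 = -0.152.

Call:
move_arm:
  rows: "0 0 -0.01 0;0 0 -0.032 0;0 0 -0.064 0;0 0 -0.1 0;0 0 -0.132 0;0 0 -0.152 0;0 0 -0.16 0;-0.004 0.01 -0.16 0;-0.01 0.032 -0.16 0;-0.022 0.064 -0.16 0;-0.036 0.104 -0.16 0;-0.05 0.146 -0.16 0"

```text
clock: 5.83
tool_pos: [516.9, 55.5, 105.3]
orientation: [[-1.0, 0.004, -0.002], [0.004, 1.0, 0.0], [0.002, 0.0, -1.0]]
wrist_force: [-0.2, 1.0, -2.0]
gripper_width: 34.3
grip_force: 30.0
```

In the tool's units: 133.7 mm / 500 = 0.2674, 132 mm / 500 = 0.264.

Call:
move_arm:
  rows: "-0.014 0.042 0 0;-0.028 0.084 0 0;-0.044 0.126 0 0;-0.058 0.168 0 0;-0.07 0.206 0 0;-0.08 0.234 0 0;-0.087 0.254 0 0;-0.09 0.264 0 0;-0.0908 0.2674 0 0;-0.0908 0.2674 0 0;-0.0908 0.2674 0 0;-0.0908 0.2674 0 0"

```text
clock: 6.83
tool_pos: [562.7, 186.9, 106.5]
orientation: [[-1.0, 0.004, -0.001], [0.004, 1.0, -0.0], [0.001, -0.0, -1.0]]
wrist_force: [-0.5, 0.7, -2.0]
gripper_width: 34.5
grip_force: 30.0
```

```bash
python3 - <<'E'
from h import *
s=arm.get_obs();x,y,z=s["tool_pos"];print(x,y,z,s["clock"]);
S=capture("scene");D=capture("side");w=capture("wrist")
zt=z+34 # sleeve mouth, lower end 80 above start
np.savez("held.npz",a=cloud(S),b=cloud(D))
for n,c in(("scene",S),("side",D)):
    W=cloud(c).reshape(-1,3);W=W[~np.isnan(W[:,0])]
    p=W[(np.hypot(W[:,0]-x,W[:,1]-y)<32)&(W[:,2]>z-28)&(W[:,2]<z+10)]
    h,e=np.histogram(p[:,2],8);print(n,h,e.round())
    for lo,hi in((z-28,z-14),(z-12,z-7)):
        q=p[(p[:,2]>lo)&(p[:,2]<hi)];print(len(q),q.min(0).round(1) if len(q) else 0,q.max(0).round(1) if len(q) else 0)
k=dict(half=25,s=5)
zc=z-7.  # collar top
r1=np.hstack([tile(S,x,y,z-12,(23,18),label="scene collar",**k),tile(D,x,y,z-12,(23,18),label="side collar",**k),tile(S,x,y,z-26,(18,),label="scene low",**k)])
r2=np.hstack([cv2.resize(S["color"][130:230,350:450],(250,250)),cv2.resize(D["color"][190:310,250:370],(250,250)),tile(D,x,y,z-26,(18,),label="side low",**k)])
cv2.imwrite("pics/t2.png",np.vstack([r1,r2]))
E
```

```text
562.69356543758 186.85031148937978 106.52087900867421 6.8333
scene [21 22  9 26 70 25 38 49] [ 80.  85.  89.  94.  98. 103. 107. 112. 116.]
52 [558.9 167.1  80.3] [581.5 197.7  91. ]
55 [561.9 162.5  95.8] [586.4 206.   99.5]
side [26 30 12 25 80 12 24 33] [ 82.  86.  90.  95.  99. 103. 108. 112. 116.]
68 [546.9 179.   81.6] [579.  203.1  92.3]
31 [541.5 183.3  95.8] [585.5 207.9  99.5]
```

View pics/t2.png

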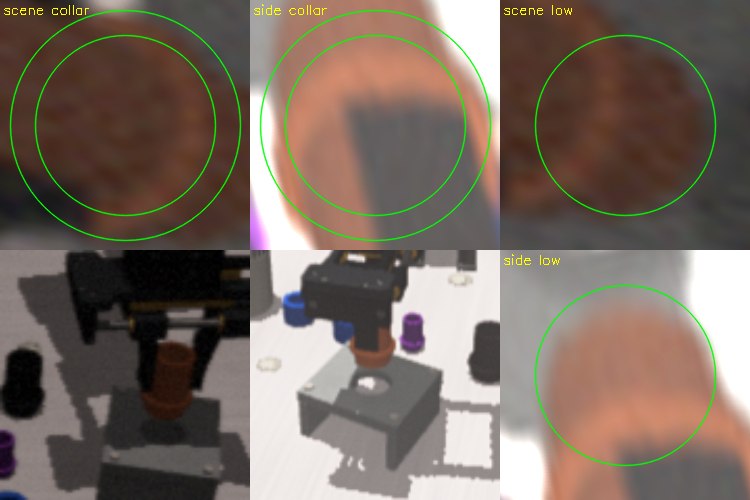

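```bash
python3 - <<'E'
from h import *
from scipy.optimize import least_squares
h=np.load("held.npz");x,y,z=562.7,186.9,106.5
def fit(W,x,y,z0):
    P=W.reshape(-1,3);P=P[~np.isnan(P[:,0])];P=P[np.hypot(P[:,0]-x,P[:,1]-y)<28]
    zz=P[:,2]-z0
    for nm,lo,hi,R in(("spigot",3,12,18),("collar",15,18,23),("tube",22,54,18)):
        p=P[(zz>lo)&(zz<hi)]
        if len(p)<8: continue
        r=least_squares(lambda q:np.hypot(p[:,0]-q[0],p[:,1]-q[1])-R,[x,y],loss="soft_l1",f_scale=1);print("  ",nm,len(p),r.x.round(1),np.median(abs(r.fun)).round(2))
for k,n in(("a","scene"),("b","side")):
    print(n,"held");fit(h[k],x,y,z-26.6)
    print(n,"start");fit(np.load(n+"0.npz")["W"],491.8,-18.4,0)
# colour-based silhouettes: copper pixels, compare projected model
E
```

```text
scene held
   spigot 44 [561.4 184.7] 0.83
   collar 22 [561.7 185.6] 0.86
   tube 299 [562.5 185.7] 1.71
scene start
   spigot 43 [491.3 -19. ] 0.92
   collar 16 [489.7 -18.7] 0.98
   tube 200 [491.4 -18.4] 1.07
side held
   spigot 62 [563.8 183.5] 0.52
   collar 13 [564.  182.6] 0.49
   tube 191 [566.1 192.9] 1.42
side start
   spigot 39 [495.7 -19.1] 1.81
   tube 181 [493.1 -19.5] 0.9
```

```bash
python3 - <<'E'
from h import *
for n in("scene","side"):
    c=capture(n);c["color"]=cv2.imread(f"pics/{n}0.png")
    t=topdown(c,563.5,187.6,55,35,8);g=cv2.cvtColor(t,cv2.COLOR_BGR2GRAY)
    cx=cy=280
    # radial edges: strongest gradient between r=16..25
    a=np.radians(np.arange(0,360,4));r=np.arange(14,27,.125)
    mx=(cx+8*np.outer(np.cos(a),r)).astype(np.float32);my=(cy-8*np.outer(np.sin(a),r)).astype(np.float32)
    G=cv2.GaussianBlur(cv2.remap(g,mx,my,1).astype(np.float32),(9,1),0)
    d=np.gradient(G,axis=1)
    i=d.argmax(1) ; rr=r[i];ok=d.max(1)>np.median(d.max(1))*.4
    p=np.c_[563.5+rr*np.cos(a),187.6+rr*np.sin(a)][ok]
    from scipy.optimize import least_squares
    f=least_squares(lambda q:np.hypot(p[:,0]-q[0],p[:,1]-q[1])-q[2],[563.5,187.6,20],loss="soft_l1",f_scale=.5)
    print(n,f.x.round(2),ok.sum(),np.median(abs(f.fun)).round(2))
    # plate outline rect via depth mask for reference
    W=np.load(n+"0.npz")["W"];P=W.reshape(-1,3);P=P[~np.isnan(P[:,0])]
    q=P[(np.hypot(P[:,0]-563,P[:,1]-187)<85)&(abs(P[:,2]-56.3)<2.5)]
    # copper silhouette lateral extents at held pose, spigot row band
    c2=capture(n);hsv=cv2.cvtColor(c2["color"],cv2.COLOR_BGR2HSV);H=np.load("held.npz")["a" if n=="scene" else "b"]
    m=((hsv[...,0]<15)&(hsv[...,1]>95)).astype(np.float32)
    for lo,hi in((2,12),(14,19),(22,40)):
        M=(m>0)&(abs(H[...,0]-563)<40)&(abs(H[...,1]-187)<40)&(H[...,2]-79.9>lo)&(H[...,2]-79.9<hi)
        ax=1 if n=="scene" else 0
        v,u=np.nonzero(M)
        mids=[(H[r_][M[r_]][:,ax].min()+H[r_][M[r_]][:,ax].max())/2 for r_ in np.unique(v)]
        wid=[np.ptp(H[r_][M[r_]][:,ax]) for r_ in np.unique(v)]
        print("  band",lo,hi,np.round(mids,1),np.round(wid,1))
E
```

```text
scene [562.94 188.67  19.98] 90 0.36
  band 2 12 [168.8 170.1 183.6 184.4 184.2 184.6] [ 2.   4.7 28.1 25.6 21.7 15.4]
  band 14 19 [164.8 165.4 164.2 184.8 182.8 183.2 184.2 184.3] [ 0.   2.6  0.  39.8 36.  29.3 24.   8.7]
  band 22 40 [159.4 185.8 185.4 186.1 184.6 183.  181.1 184.1 182.5 184.4 181.7] [ 0.  32.5 33.2 31.2 33.3 40.1 32.8 29.5 27.7 23.3 10.7]
side [564.34 188.26  20.2 ] 81 0.49
  band 2 12 [561.2 561.4 562.  561.1 560.7 561.2] [28.6 29.1 27.9 23.9 15.9  2.4]
  band 14 19 [581.8 559.8 559.7 559.5] [ 0.  32.4 28.9 19.2]
  band 22 40 [547.9 549.5 549.5 549.8 565.1 549.8 563.5 550.5 563.8 554.5] [ 1.3  4.5  5.6  6.6 37.5  6.3 33.4  4.8 25.4  0. ]
```

In the tool's units: 31 mm / 500 = 0.062, 2.6 mm / 500 = 0.0052.

Call:
move_arm:
  rows: "-0.0022 0.0052 0.008 0;-0.0022 0.0052 0.02 0;-0.0022 0.0052 0.032 0;-0.0022 0.0052 0.04 0;-0.0022 0.0052 0.044 0;-0.0022 0.0052 0.047 0;-0.0022 0.0052 0.05 0;-0.0022 0.0052 0.053 0;-0.0022 0.0052 0.056 0;-0.0022 0.0052 0.059 0;-0.0022 0.0052 0.062 0;-0.0022 0.0052 0.062 0"

```text
clock: 8.18
tool_pos: [564.0, 190.4, 75.3]
orientation: [[-1.0, 0.003, -0.0], [0.003, 1.0, -0.0], [0.0, -0.0, -1.0]]
wrist_force: [-0.6, 0.7, -2.9]
gripper_width: 34.0
grip_force: 30.0
```

In the tool's units: 7.6 mm / 500 = 0.0152, 7 mm / 500 = 0.014.

Call:
move_arm:
  rows: "0 0 0.003 0;0 0 0.006 0;0 0 0.009 0;0 0 0.012 0;0 0 0.014 0;0 0 0.0152 0;0 0 0.0152 0;0 0 0.0152 0"

```text
clock: 8.85
tool_pos: [564.2, 190.4, 67.9]
orientation: [[-1.0, 0.003, 0.0], [0.003, 1.0, 0.0], [-0.0, 0.0, -1.0]]
wrist_force: [-0.3, 0.1, -3.1]
gripper_width: 34.4
grip_force: 30.0
```

In the tool's units: 0.8 mm / 500 = 0.0016, 0.4 mm / 500 = 0.0008.

Call:
move_arm:
  rows: "0 0 0.0008 0;0 0 0.0016 0;0 0 0.0016 0;0 0 0.0016 0"

```text
clock: 9.18
tool_pos: [564.3, 190.4, 67.8]
orientation: [[-1.0, 0.002, 0.001], [0.002, 1.0, 0.0], [-0.001, 0.0, -1.0]]
wrist_force: [-0.5, -0.9, 3.2]
gripper_width: 34.3
grip_force: 30.0
```

Call:
move_arm:
  rows: "0 0 0 0;0 0 0 0;0 0 0 0;0 0 0 0;0 0 0 0;0 0 0 0"
  grip: 60

```text
clock: 9.68
tool_pos: [564.2, 190.4, 67.0]
orientation: [[-1.0, 0.003, -0.0], [0.003, 1.0, 0.0], [0.0, 0.0, -1.0]]
wrist_force: [-0.2, -0.1, -0.8]
gripper_width: 58.4
grip_force: 0.0
```

In the tool's units: -145 mm / 500 = -0.29, -144 mm / 500 = -0.288.

Call:
move_arm:
  rows: "0 0 -0.008 0;0 0 -0.028 0;0 0 -0.06 0;0 0 -0.1 0;0 0 -0.144 0;0 0 -0.188 0;0 0 -0.228 0;0 0 -0.26 0;0 0 -0.28 0;0 0 -0.288 0;0 0 -0.29 0;0 0 -0.29 0"

```text
clock: 10.68
tool_pos: [563.8, 190.3, 211.9]
orientation: [[-1.0, 0.003, -0.001], [0.003, 1.0, -0.0], [0.001, -0.0, -1.0]]
wrist_force: [-0.2, 0.3, 0.0]
gripper_width: 60.2
grip_force: 0.0
```

```bash
python3 - <<'E'
from h import *
s=arm.get_obs();print(s["clock"],s["tool_pos"])
S=capture("scene");D=capture("side");w=capture("wrist")
for n,W in(("scene",cloud(S)),("side",cloud(D)),("wrist",fcloud(w))):
    P=W.reshape(-1,3);P=P[~np.isnan(P[:,0])];t=P[(np.hypot(P[:,0]-564,P[:,1]-189)<26)&(P[:,2]>94)&(P[:,2]<112)]
    t=t[abs(t[:,2]-np.percentile(t[:,2],80))<3];print(n,len(t),np.percentile(t[:,2],[10,50,90]).round(1),cv2.minEnclosingCircle(t[:,:2].astype(np.float32)))
    a=np.c_[t[:,0]-564,t[:,1]-189,np.ones(len(t))];print("  plane",np.linalg.lstsq(a,t[:,2],rcond=None)[0].round(3))
k=dict(half=25,s=5);x,y=564,189.5
r1=np.hstack([tile(S,x,y,101,(18,13),label="scene mouth",**k),tile(D,x,y,101,(18,13),label="side mouth",**k),tile(w,x,y,101,(18,13),label="wrist mouth",fish=True,**k)])
p=(557.6,-185)
r2=np.hstack([tile(S,*p,176,(8,),label="stub scene",**k),tile(D,*p,176,(8,),label="stub side",**k),cv2.resize(D["color"][190:310,250:370],(250,250))])
cv2.imwrite("pics/t3.png",np.vstack([r1,r2]))
E
```

```text
10.6833 [563.75453255 190.31951433 211.90358497]
scene 87 [ 99.8 101.5 102.6] ((564.5101928710938, 187.9638671875), 18.13922691345215)
  plane [-1.80000e-02 -3.00000e-03  1.01327e+02]
side 93 [100.5 102.3 103.7] ((564.8502807617188, 188.65797424316406), 18.014036178588867)
  plane [-1.40000e-02 -2.00000e-02  1.02259e+02]
wrist 559 [ 99.  100.1 101.1] ((562.8016357421875, 190.90878295898438), 18.011932373046875)
  plane [ 1.00000e-03 -1.00000e-03  1.00083e+02]
```

View pics/t3.png

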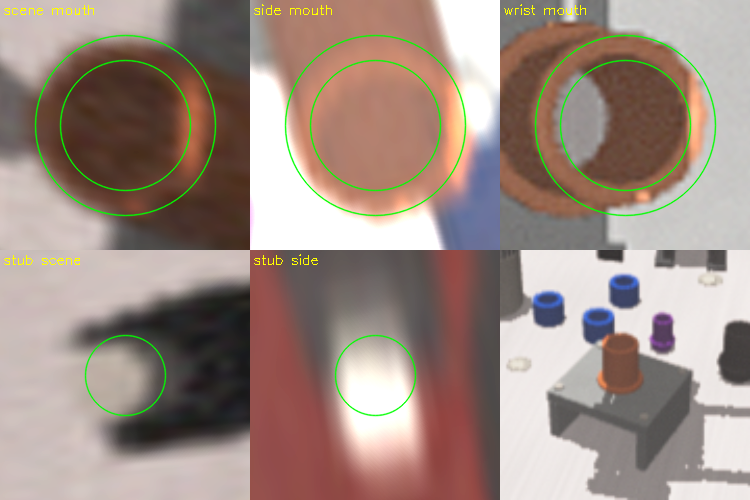

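In the tool's units: -257 mm / 500 = -0.514, -231 mm / 500 = -0.462.

Call:
move_arm:
  rows: "0 -0.006 -0.008 0;0 -0.024 -0.02 0;0 -0.056 -0.036 0;0.002 -0.1 -0.056 0;0.002 -0.15 -0.076 0;0.004 -0.202 -0.092 0;0.004 -0.254 -0.104 0;0.004 -0.306 -0.112 0;0.006 -0.358 -0.116 0;0.006 -0.41 -0.116 0;0.006 -0.462 -0.116 0;0.008 -0.514 -0.116 0"

```text
clock: 11.83
tool_pos: [559.3, -68.7, 270.7]
orientation: [[-1.0, 0.003, 0.001], [0.003, 1.0, -0.0], [-0.001, -0.0, -1.0]]
wrist_force: [0.8, -0.3, 0.7]
gripper_width: 59.7
grip_force: 0.0
```

In the tool's units: -118.5 mm / 500 = -0.237, -117 mm / 500 = -0.234.

Call:
move_arm:
  rows: "0 -0.05 0 0;0 -0.098 0 0;0.002 -0.142 0 0;0.002 -0.18 0 0;0.002 -0.208 0 0;0.002 -0.224 0 0;0.002 -0.234 0 0;0.002 -0.237 0 0;0.002 -0.237 0 0;0.002 -0.237 0 0;0.002 -0.237 0 0;0.002 -0.237 0 0"

```text
clock: 12.83
tool_pos: [558.2, -184.2, 270.2]
orientation: [[-1.0, 0.001, -0.0], [0.001, 1.0, 0.0], [0.0, 0.0, -1.0]]
wrist_force: [-0.2, -0.5, 0.1]
gripper_width: 60.1
grip_force: 0.0
```

```bash
python3 - <<'E'
from h import *
s=arm.get_obs();print(s["clock"],s["tool_pos"],s["orientation"][:2,0])
w=capture("wrist");W=fcloud(w);P=W.reshape(-1,3);P=P[~np.isnan(P[:,0])]
t=P[(np.hypot(P[:,0]-557,P[:,1]+185)<32)]
for nm,a,b in(("stub",174,180),("top",165,173),("plate",114,124)):
    p=P[(np.hypot(P[:,0]-557,P[:,1]+185)<(60 if a<120 else 30))&(P[:,2]>a)&(P[:,2]<b)]
    if len(p)>5: print(nm,len(p),np.median(p[:,2]).round(1),cv2.minAreaRect(p[:,:2].astype(np.float32)))
k=dict(half=30,s=10)
cv2.imwrite("pics/t4.png",np.hstack([tile(w,557.6,-185,170,(8,14),fish=True,half=25,s=8),cv2.resize(w["color"][100:350,200:450],(400,400))]))
E
```

```text
12.8333 [ 558.19831152 -184.20330703  270.19230335] [-0.99999908  0.00135351]
stub 276 175.4 ((555.612060546875, -184.53033447265625), (15.565083503723145, 16.483985900878906), 89.0843276977539)
top 693 169.3 ((555.4478759765625, -184.30581665039062), (28.347402572631836, 28.816726684570312), 18.85332679748535)
plate 3432 119.4 ((555.5725708007812, -184.35171508789062), (75.00930786132812, 70.73970031738281), 7.482710361480713)
```

View pics/t4.png

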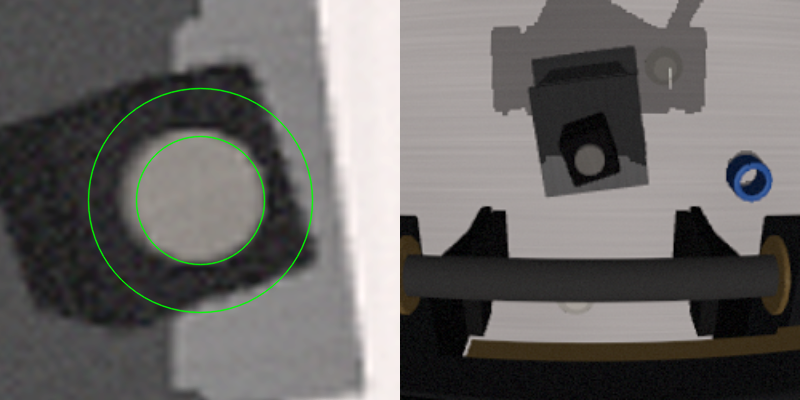

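In the tool's units: 140 mm / 500 = 0.28, 1.2 mm / 500 = 0.0024, -18.9 degrees / 90 = -0.21.

Call:
move_arm:
  rows: "0.0024 -0.0014 0 -0.0444;0.0024 -0.0014 0.008 -0.1;0.0024 -0.0014 0.028 -0.1556;0.0024 -0.0014 0.06 -0.2;0.0024 -0.0014 0.1 -0.21;0.0024 -0.0014 0.144 -0.21;0.0024 -0.0014 0.188 -0.21;0.0024 -0.0014 0.224 -0.21;0.0024 -0.0014 0.252 -0.21;0.0024 -0.0014 0.268 -0.21;0.0024 -0.0014 0.278 -0.21;0.0024 -0.0014 0.28 -0.21"

```text
clock: 13.88
tool_pos: [556.8, -185.5, 129.6]
orientation: [[-0.947, -0.322, -0.001], [-0.322, 0.947, 0.001], [0.001, 0.001, -1.0]]
wrist_force: [0.6, 0.0, -0.3]
gripper_width: 60.0
grip_force: 0.0
```

Call:
move_arm:
  rows: "0 0 0 0;0 0 0 0;0 0 0 0;0 0 0 0;0 0 0 0;0 0 0 0;0 0 0 0;0 0 0 0;0 0 0 0"
  grip: 15

```text
clock: 14.63
tool_pos: [557.1, -185.7, 130.6]
orientation: [[-0.947, -0.321, 0.0], [-0.321, 0.947, -0.0], [-0.0, -0.0, -1.0]]
wrist_force: [-0.7, 1.3, 3.9]
gripper_width: 27.7
grip_force: 30.0
```

In the tool's units: -125 mm / 500 = -0.25, -123 mm / 500 = -0.246.

Call:
move_arm:
  rows: "0 0 -0.006 0;0 0 -0.018 0;0 0 -0.036 0;0 0 -0.06 0;0 0 -0.088 0;0 0 -0.12 0;0 0 -0.152 0;0 0 -0.184 0;0 0 -0.212 0;0 0 -0.234 0;0 0 -0.246 0;0 0 -0.25 0"

```text
clock: 15.63
tool_pos: [557.5, -186.1, 256.6]
orientation: [[-0.947, -0.321, 0.002], [-0.321, 0.947, -0.001], [-0.002, -0.002, -1.0]]
wrist_force: [0.4, 0.1, -1.0]
gripper_width: 27.8
grip_force: 30.0
```

In the tool's units: 177 mm / 500 = 0.354, 158 mm / 500 = 0.316.

Call:
move_arm:
  rows: "-0.002 0.006 0 0;-0.006 0.016 0 0;-0.012 0.034 0 0;-0.02 0.058 0 0;-0.032 0.088 0 0;-0.044 0.124 0 0;-0.058 0.162 0 0;-0.072 0.2 0 0;-0.086 0.24 0 0;-0.1 0.278 0 0;-0.114 0.316 0 0;-0.128 0.354 0 0"

```text
clock: 16.63
tool_pos: [559.8, 4.8, 254.6]
orientation: [[-0.947, -0.322, -0.002], [-0.322, 0.947, 0.001], [0.001, 0.001, -1.0]]
wrist_force: [0.0, -0.0, -1.2]
gripper_width: 28.0
grip_force: 30.0
```

In the tool's units: 176.9 mm / 500 = 0.3538, 174 mm / 500 = 0.348.

Call:
move_arm:
  rows: "-0.014 0.038 0 0;-0.028 0.076 0 0;-0.042 0.116 0 0;-0.056 0.154 0 0;-0.068 0.192 0 0;-0.082 0.228 0 0;-0.092 0.26 0 0;-0.104 0.29 0 0;-0.114 0.316 0 0;-0.12 0.336 0 0;-0.125 0.348 0 0;-0.1268 0.3538 0 0"

```text
clock: 17.63
tool_pos: [563.5, 191.4, 254.9]
orientation: [[-0.947, -0.323, -0.0], [-0.323, 0.947, -0.0], [0.0, 0.0, -1.0]]
wrist_force: [1.1, -0.3, -1.5]
gripper_width: 28.2
grip_force: 30.0
```

Call:
move_arm:
  rows: "0 0 0 0;0 0 0 0;0 0 0 0;0 0 0 0"

```text
clock: 17.97
tool_pos: [563.9, 189.5, 255.2]
orientation: [[-0.947, -0.32, -0.0], [-0.32, 0.947, -0.0], [0.0, -0.0, -1.0]]
wrist_force: [0.0, -0.2, -0.4]
gripper_width: 27.8
grip_force: 30.0
```

```bash
cat > m.py <<'E'
from h import *
from scipy.optimize import least_squares
import sys
s=arm.get_obs();x,y,z=s["tool_pos"];zt=z-115.6;print(s["clock"],np.round(s["tool_pos"],2),"tip",zt)
S=capture("scene");D=capture("side")
for n,c in(("scene",S),("side",D)):
    P=cloud(c).reshape(-1,3);P=P[~np.isnan(P[:,0])]
    q=P[(np.hypot(P[:,0]-x,P[:,1]-y)<20)]
    lo0=max(zt+3,108)
    for lo,hi in((lo0,lo0+30),(lo0+30,lo0+60),(lo0+60,zt+103)):
        p=q[(q[:,2]>lo)&(q[:,2]<hi)]
        if len(p)<8 or hi<lo+5:continue
        r=least_squares(lambda a:np.hypot(p[:,0]-a[0],p[:,1]-a[1])-6,[x,y],loss="soft_l1");print(n,"rod",round(lo),round(hi),len(p),r.x.round(1),np.median(abs(r.fun)).round(2))
    t=P[(np.hypot(P[:,0]-564,P[:,1]-189)<26)&(P[:,2]>97)&(P[:,2]<105)&(np.hypot(P[:,0]-x,P[:,1]-y)>9)]
    print(n,"mouth",cv2.minEnclosingCircle(t[:,:2].astype(np.float32)))
a=cv2.resize(S["color"][110:230,350:470],(400,400),interpolation=2);b=cv2.resize(D["color"][140:290,240:390],(400,400),interpolation=2)
cv2.imwrite(f"pics/{sys.argv[1]}.png",cv2.convertScaleAbs(np.hstack([a,b]),alpha=1.3,beta=20))
E
python3 m.py p1
```

```text
17.9667 [563.93 189.5  255.17] tip 139.57445094063706
scene rod 143 173 66 [563.  187.5] 0.72
scene rod 173 203 75 [563.1 187.6] 0.61
scene rod 203 243 99 [563.  187.7] 0.68
scene mouth ((564.0086669921875, 187.70523071289062), 18.86693000793457)
side rod 143 173 79 [565.  186.9] 0.63
side rod 173 203 83 [565.  186.7] 0.51
side rod 203 243 114 [564.8 186.7] 0.58
side mouth ((564.1693115234375, 188.7362823486328), 18.899744033813477)
```

View pics/p1.png

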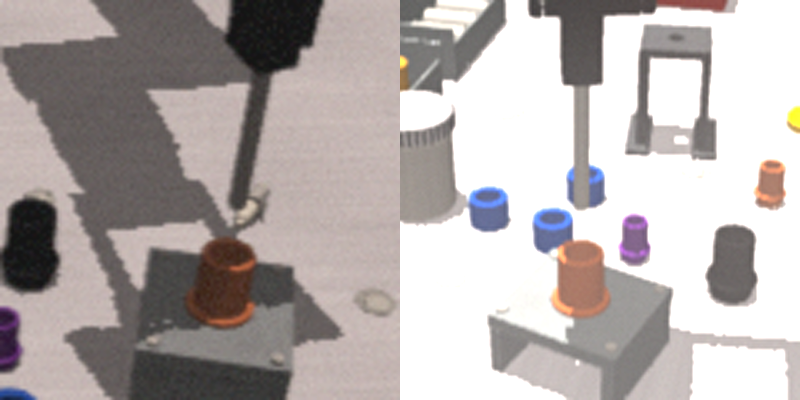

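In the tool's units: 31 mm / 500 = 0.062, 29 mm / 500 = 0.058.

Call:
move_arm:
  rows: "-0.0006 0.001 0.006 0;-0.0006 0.001 0.018 0;-0.0006 0.001 0.034 0;-0.0006 0.001 0.048 0;-0.0006 0.001 0.058 0;-0.0006 0.001 0.062 0;-0.0006 0.001 0.062 0;-0.0006 0.001 0.062 0;-0.0006 0.001 0.062 0"

```text
clock: 18.82
tool_pos: [564.3, 190.9, 224.4]
orientation: [[-0.947, -0.322, 0.001], [-0.322, 0.947, 0.0], [-0.001, -0.0, -1.0]]
wrist_force: [-0.5, -0.9, 0.3]
gripper_width: 27.5
grip_force: 30.0
```

```bash
python3 m.py p2
```

```text
18.8167 [564.26 190.93 224.42] tip 108.82240592223286
scene rod 112 142 64 [563.3 189.2] 0.77
scene rod 142 172 70 [563.3 189.1] 0.63
scene rod 172 212 92 [563.1 189.2] 0.74
scene mouth ((564.8270874023438, 187.89865112304688), 18.621301651000977)
side rod 112 142 72 [565.8 187.9] 0.42
side rod 142 172 85 [565.3 188.3] 0.49
side rod 172 212 126 [565.4 188.1] 0.45
side mouth ((565.0931396484375, 189.58326721191406), 18.045452117919922)
```

View pics/p2.png

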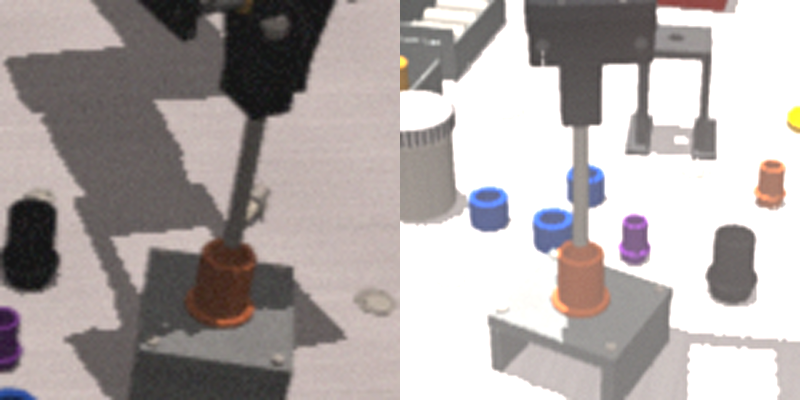

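In the tool's units: 44 mm / 500 = 0.088, 42 mm / 500 = 0.084.

Call:
move_arm:
  rows: "-0.0002 -0.0012 0 0;-0.0002 -0.0012 0.004 0;-0.0002 -0.0012 0.012 0;-0.0002 -0.0012 0.024 0;-0.0002 -0.0012 0.038 0;-0.0002 -0.0012 0.052 0;-0.0002 -0.0012 0.066 0;-0.0002 -0.0012 0.076 0;-0.0002 -0.0012 0.084 0;-0.0002 -0.0012 0.088 0;-0.0002 -0.0012 0.088 0;-0.0002 -0.0012 0.088 0"

```text
clock: 19.92
tool_pos: [564.4, 190.3, 180.2]
orientation: [[-0.947, -0.321, 0.0], [-0.321, 0.947, 0.0], [-0.0, -0.0, -1.0]]
wrist_force: [-0.4, -0.8, -1.3]
gripper_width: 27.4
grip_force: 30.0
```

```bash
python3 m.py p3
```

```text
19.9167 [564.37 190.33 180.19] tip 64.59051742626534
scene rod 108 138 65 [563.2 188.3] 0.64
scene rod 138 168 60 [563.6 188.6] 0.66
scene mouth ((564.1715698242188, 187.60189819335938), 18.83103370666504)
side rod 108 138 76 [565.7 187.1] 0.46
side rod 138 168 79 [565.6 187.5] 0.38
side mouth ((565.0834350585938, 189.9440460205078), 18.39146614074707)
```

No contact; continuing down to tip ≈ 21 mm.

In the tool's units: 43.5 mm / 500 = 0.087, 42 mm / 500 = 0.084.

Call:
move_arm:
  rows: "0 0 0.004 0;0 0 0.012 0;0 0 0.024 0;0 0 0.038 0;0 0 0.052 0;0 0 0.066 0;0 0 0.076 0;0 0 0.084 0;0 0 0.087 0;0 0 0.087 0;0 0 0.087 0;0 0 0.087 0"

```text
clock: 21.02
tool_pos: [564.6, 190.4, 137.0]
orientation: [[-0.947, -0.322, 0.001], [-0.322, 0.947, 0.0], [-0.001, -0.0, -1.0]]
wrist_force: [-0.8, -0.2, -1.8]
gripper_width: 27.7
grip_force: 30.0
```

Call:
move_arm:
  rows: "0 0 0 0;0 0 0 0;0 0 0 0;0 0 0 0;0 0 0 0;0 0 0 0"

```text
clock: 21.52
tool_pos: [564.3, 190.3, 136.7]
orientation: [[-0.947, -0.321, 0.0], [-0.321, 0.947, -0.0], [-0.0, -0.0, -1.0]]
wrist_force: [0.2, -0.4, 0.1]
gripper_width: 27.7
grip_force: 30.0
```

```bash
sed -i 's/350:470\]/370:450]/;s/110:230/130:210/;s/140:290,240:390/180:270,270:360/' m.py; python3 m.py p4; python3 -c "
from h import *
print([arm.get_obs()[k] for k in('wrist_force','qd')])"
```

```text
21.5167 [564.26 190.31 136.7 ] tip 21.100192692925162
scene rod 108 138 73 [573.8 187.6] 2.79
scene rod 138 168 164 [573.3 191. ] 4.25
scene mouth ((564.68017578125, 188.57553100585938), 18.617568969726562)
side rod 108 138 74 [563.7 197.7] 1.83
side rod 138 168 73 [562.5 203.8] 2.97
side mouth ((565.3739624023438, 189.27293395996094), 18.197404861450195)
[array([ 0.15253647, -0.23900816, -0.88960311]), array([-0.0330909 , -0.00515215, -0.0831635 , -0.07867561,  0.01422547,
       -0.08201625])]
```

View pics/p4.png

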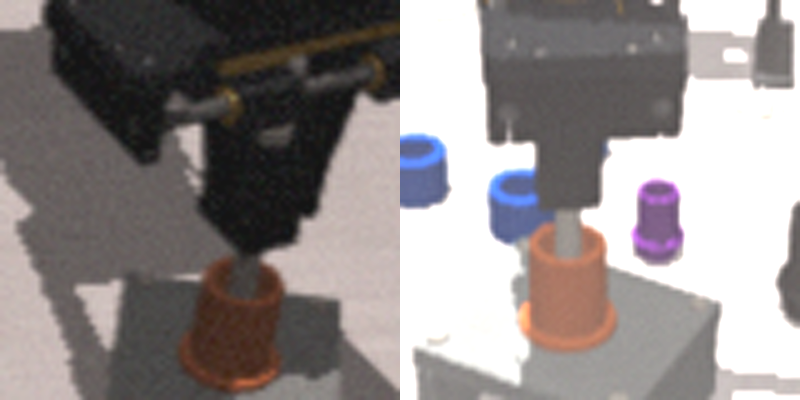

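```bash
python3 -c "
from rig import ticket
print(ticket.sign_off())"
```

```text
the job is handed in; nothing more can be done
None
```

I seated the copper sleeve in the stand, spigot down on its collar, and handed the job in at about 21.5 s with the probe held still in its bore. The probe's tip is about 21 mm above the shelf, below the sleeve's lower end. It looks centred to within about 2 mm in the camera views, with no contact force during the lowering. The other spares were not touched.

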